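Hold down the recessed reset of the mosaic tile grinder

TASK

The tile grinder has tripped. Tip its small round splash lid clearly up by the lug, the far edge still resting on the rim, then lift it off and lay it flat, lug up, on the cork mat. Then take the pick from the wooden stand, put its steel shaft down through the hole in the uncovered guard plate and press the recessed reset button fully down; finish while still holding the pick and keeping the button down, and leave everything else on the bench where it is.

Things in the scene. Friction and masses are not known exactly. Their poses are not given: they have to be found in the camera images.
- grinder: Fixed bench grinder, grey box 240 (x) x 170 (y) mm, deck 70 mm high. Origin: centre of its underside, z up. At local (-60, 0) mm stands a round aluminium well, 96 mm outside, 84 mm inside diameter, rim 115 mm above the bench. At local x = +55 a grinding bit up to 103 mm high, at x = +116 a clear splash shield 160 mm wide, up to 160 mm high.
- reset_hole (a point): Centre of the 16 mm round hole in the steel guard plate in the well, on the plate's upper face: 100 mm above the bench, 15 mm below the rim, hidden by the lid. Plate 6 mm thick. Axes as the grinder. The white reset button (24 mm across) lies straight under the hole, its top 22 mm below this point when up, 28 mm when fully down.
- reset (a joint): Travel of the reset button, m: 0 up, 0.006 fully down. A spring: about 1.8 N starts it, 5.4 N takes it fully down; it comes back up when released.
- lid: Loose aluminium lid on the well, about 90 g. Origin: centre of its underside, z up. From below: spigot 72 mm across, 6 mm deep, inside the well; flange 102 mm across, 5 mm thick, resting on the rim (origin 6 mm below the rim); black upright lug on its -x side, which faces roughly the robot: 20 mm along x, 12 along y (pinch this), 25 tall, centred at local x = -36 mm, top at local z = 36 mm.
- lid_lug (a point): Centre of the top of the lid's lug (lid local (-36, 0, 36) mm).
- lid_heel (a point): Point on the underside of the flange at the edge farthest from the lug (lid local (48, 0, 6) mm), over the rim's outer edge: the edge about which the lid tips up.
- mat: Fixed cork mat 130 x 130 x 4 mm flat on the bench in front of the robot, where the lid goes. Origin: centre of its underside.
- stand: Fixed wooden tool stand, a block 70 (x) x 120 (y) x 80 (z) mm with two 8 mm holes in its top at local y = +25 and -25 mm, one holding the pick and one the brush, either way round. Origin: centre of its underside.
- pick: Pick standing loose and upright in the stand, about 60 g: blunt round steel shaft, 6 mm across, 74 mm long (down in the hole), then a round wooden handle 16 mm across, 60 mm long, ending in a 22 mm ball; 149 mm overall. Origin: lower end of the shaft, z up along it. The handle's shoulder (local z = 74 mm) rests on the stand's top.
- pick_tip (a point): Lower end of the pick's shaft (same as its origin).
- pick_grip (a point): On the handle's axis where it is best gripped, 110 mm above the tip.
- brush: Bystander: small flat brush standing bristles up in the other hole of the stand, 50 mm from the pick, 28 mm wide, its top 58 mm above the stand's top. Origin: lower end of its stem. Leave alone.
- basket_grey: Bystander: round basket of grey tiles, 128 mm across, 55 mm high, near the middle of the bench. Origin under its centre. Leave alone.
- nippers: Bystander: tile nippers lying flat, about 180 mm long, 16 mm high, at the left. Leave alone.
- phone: Bystander: phone lying flat, 150 x 72 x 8 mm, at the right. Leave alone.

How it is judged:
By the outcome, as a careful person would: the job done as asked, in the order asked, and still so for the second after the job is handed in, while the arm keeps its last pose, push and grip.
It also fails if it takes over 61 s, if anything falls off the work surface, if the arm or the gripper's body presses on something with over 40 N, if the wrist force passes 120 N, or if a joint passes its speed limit or range.

ROBOT

A 6-joint arm with a two-finger parallel gripper is mounted at the origin on the work surface. World frame = base frame: x ahead of the robot, y to its left, z up, the work surface at z = 0. Lengths are in m, angles in degrees, forces in N, time in s.
With the tool pointing down it reaches from about 0.375 to 0.9 m from the base axis. Payload 3.1 kg.
Tool frame: the origin (TCP) lies midway between the tips of the shut fingers; the grasp point (between the pads) lies 19 mm behind it; z points along the fingers, y is the line along which they close (so a half turn about z gives the same grasp; the last joint's range is limited). The gripper opens to 87 mm and grips with 3 to 60 N. Pads are 19 mm wide; open, the fingers measure 117 mm over their backs; the gripper's body (75 mm by 190 mm) begins 51 mm behind the grasp point.
Start: joints at [64.486, 30.224, 82.088, -0, 67.689, -10.227], TCP at [0.165, 0.603, 0.187] pointing down, gripper open.
Joint ranges: [-176.69, 176.69], [-43.24, 126.21], [12.49, 139.97], [-82, 262], [0, 151.66], [-163.58, 163.58]. Speed limits (degrees/s): [159.86, 159.86, 180, 180, 180, 180].

INTERFACE

Orientations are given as a 3x3 rotation matrix whose columns are the frame's x, y, z axes.
In Python, from rig import bot gives the robot as it stands.
- The arm moves only by the tool step_hand, called after "Emit:" as name(argument=value, ...), one argument or row to a line, values as JSON. Schema: {"type":"object","properties":{"ticks":{"type":"array","items":{"type":"array","prefixItems":[{"type":"array","items":{"type":"number"},"minItems":3,"maxItems":3},{"type":"array","items":{"type":"number"},"minItems":3,"maxItems":3},{"type":"number"}],"minItems":3,"maxItems":3},"minItems":1,"maxItems":20},"only":{"type":"string"},"quiet":{"type":"boolean"},"lines":{"type":"string"}},"required":["ticks"],"additionalProperties":false}. ticks is a list of rows, 1 to 20 of them, each written [[dx, dy, dz], [rx, ry, rz], opening]: dx, dy, dz in m, then a rotation vector rx, ry, rz in degrees, then the opening from 0.0 (shut) to 1.0 (fully open); each row is the pose to reach, as a shift and turn from the pose commanded when the call began, along the tool's axes at that moment; what a row does not reach only later rows make up. A row lasts 1/10 s, in which the tool goes at most 0.05 m and 8.59 degrees, less where a joint would pass 70% of its speed; a pose out of reach is approached as far as the arm can. The fingers move at their own pace and stop on an object; the grip force is fixed at half the most. Time passes only in rows, so rows that do not move let the fingers close. The tool returns the time, the measured TCP pose, the force, the opening and the grip force at its end. only (a regular expression) keeps the lines of the reply that match it, lines (a string "A,B") keeps lines A to B, and quiet returns only ok. Input that does not fit is refused with a message, and nothing moves.
- bot.read_state(): the state, without advancing time (a new reading comes with each control period).
- bot.capture(name): name is "scene" or "top"; returns a dict with "color" (480x640x3 uint8, red, green, blue), "K" (3x3 intrinsics, pixels), "D" ([k1, k2, p1, p2, k3] as OpenCV has them; the pictures are not rectified), "view" (4x4, takes a point from world to camera coordinates). Camera axes: x right, y up, looking along -z (the intrinsics and any distortion apply to the point x, -y, -z); pixel columns grow to the right and rows downward; lengths in m; the calibration is good to about 2 mm. A picture is of the moment at which its call begins. There is no depth.
- bot.hand_in(): hands the job in; it is judged then, once.
The state is a dict: "time_s": time; "joint_positions": joint angles; "qvel": joint speeds; "tau": joint torques, N m; "position": TCP position; "tcp_rot": TCP orientation; "force": force on the tool from outside, world axes, zero at the start; "moment": the same for the moment, N m; "opening": opening from 0.0 (shut) to 1.0 (fully open); "grasp_force": force on a finger pad.
Only numpy, scipy, OpenCV 4.12 (cv2) and the standard library are available. Lean on these libraries where they do the work, as an engineer would, in place of code of your own. Each camera call takes 0.05 s, during which the arm holds its last target. There are 200 camera calls.

## Working session

There is one attempt and no reset: what is moved stays moved. The work goes in short steps, Python scripts to look and compute and a tool call to move; the robot and the scene stay as the last step left them, time stands still between calls to the robot, and variables do not carry over. Pictures are saved under pics/ and viewed, at most 10 in all, crops included, and the job is handed in when it is done.

```bash
ls; mkdir -p pics
```

Run:
```python
from rig import bot
import cv2,numpy as np
for n in("scene","top"):
    c=bot.capture(n); cv2.imwrite(f"pics/{n}0.png",c["color"][...,::-1]); print(n,c["K"],c["D"],np.round(c["view"],4))
s=bot.read_state(); print(s)
```

```text
pics
rig.py
scene [[453.44063085   0.         324.84506515]
 [  0.         453.44063085 244.48472061]
 [  0.           0.           1.        ]] [-0.03900248  0.          0.          0.          0.        ] [[-0.7102  0.704  -0.0074  0.4008]
 [-0.4412 -0.4368  0.7839  0.1864]
 [ 0.5486  0.56    0.6208 -1.3507]
 [ 0.      0.      0.      1.    ]]
top [[523.6459069    0.         322.59261844]
 [  0.         523.6459069  246.56001258]
 [  0.           0.           1.        ]] [-0.09175163  0.          0.          0.          0.        ] [[-0.0272 -0.9996  0.0042 -0.0019]
 [ 0.9937 -0.0266  0.1093 -0.5807]
 [-0.1091  0.0072  0.994  -1.3151]
 [ 0.      0.      0.      1.    ]]
{'time_s': 0.1, 'joint_positions': array([ 6.44867863e+01,  3.02728420e+01,  8.21487200e+01, -1.59851504e-03,
        6.76892670e+01, -1.02292328e+01]), 'qvel': array([ 0.02502859, -0.10143181, -0.24360417,  0.03783003,  0.14309108,
       -0.02037841]), 'tau': array([ 8.71186830e-05, -4.40988028e+01, -1.77151161e+01,  6.35224278e-02,
        5.33306727e-02, -3.37655672e-05]), 'position': array([0.16443597, 0.60223071, 0.18607991]), 'tcp_rot': array([[-9.64633826e-01,  2.63592349e-01, -8.09859085e-04],
       [ 2.63593401e-01,  9.64632278e-01, -1.75682245e-03],
       [ 3.18131258e-04, -1.90816387e-03, -9.99998129e-01]]), 'force': array([-0.30106359,  0.30274385,  0.28299055]), 'moment': array([-0.00576258, -0.00125592, -0.0099066 ]), 'grasp_force': 0.0, 'opening': 0.9997281532552359}
```

View pics/scene0.png

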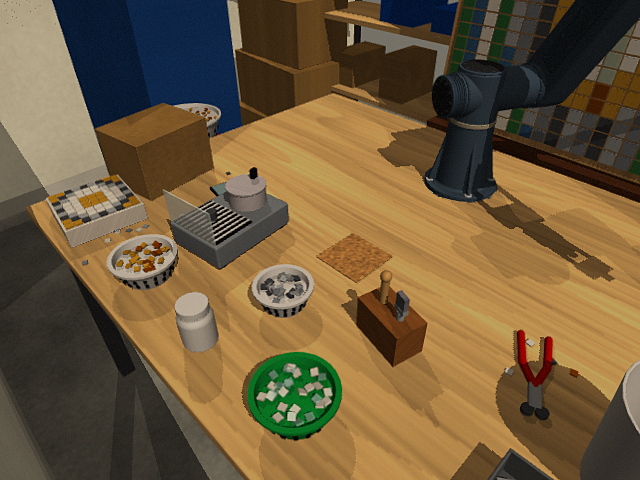

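View pics/top0.png

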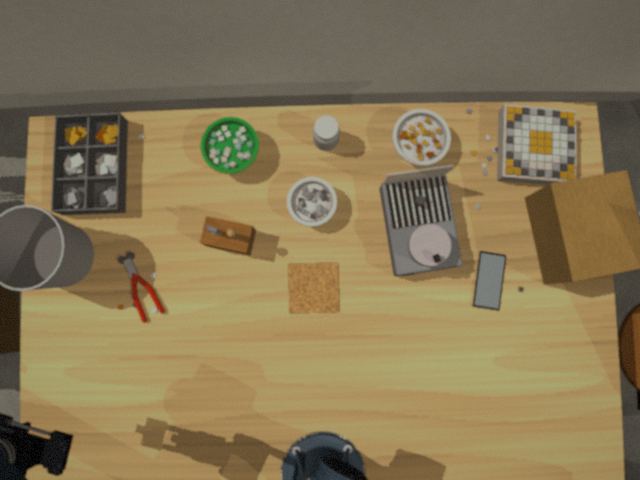

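The scene view shows the lid around (246,190) with its lug at (254,173), the mat near (355,257), and the stand around (391,325) with the pick ball at (386,275). In the top view the lid is at (431,245), the lug at (436,258), the mat at (314,288), and the stand at (228,236) with the ball at (231,233). I'll enlarge these next.

Run:
```python
import cv2,numpy as np
S=cv2.imread("pics/scene0.png");T=cv2.imread("pics/top0.png")
def cr(I,u,v,w,h,k): 
    a=cv2.resize(I[v:v+h,u:u+w],None,fx=k,fy=k,interpolation=cv2.INTER_CUBIC)
    for i in range(0,w,10): cv2.line(a,(i*k,0),(i*k,8 if i%50 else 16),(0,255,255),1)
    for i in range(0,h,10): cv2.line(a,(0,i*k),(8 if i%50 else 16,i*k),(0,255,255),1)
    return a
a=cr(S,160,160,130,100,6); b=cr(T,370,160,100,120,5)
cv2.imwrite("pics/c1.png",a)
cv2.imwrite("pics/c2.png",np.hstack([cr(T,370,170,100,110,4),cr(T,190,200,100,110,4)]))
cv2.imwrite("pics/c3.png",cr(S,310,230,130,140,4))
```

```text
(no output)
```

View pics/c1.png

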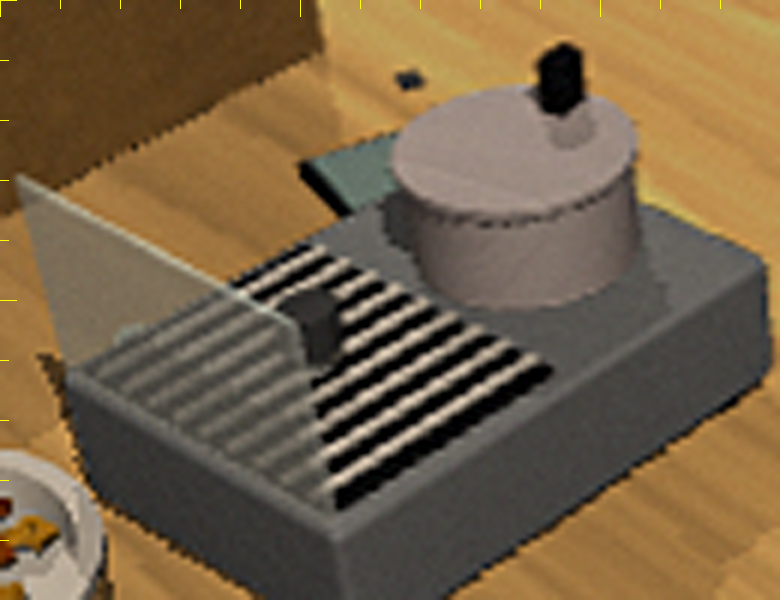

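View pics/c2.png

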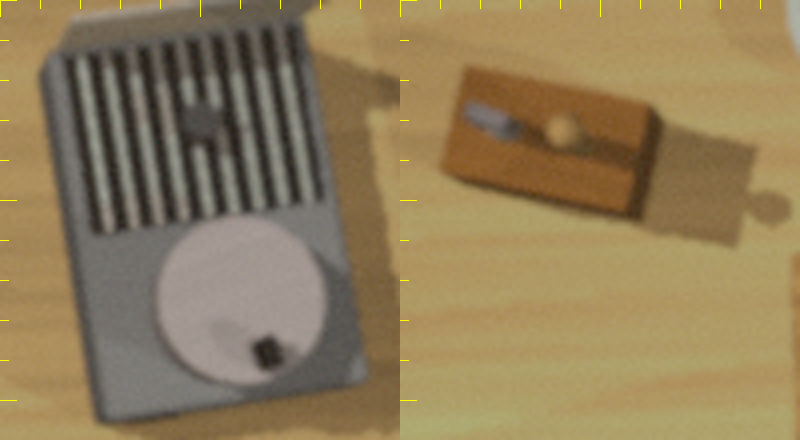

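View pics/c3.png

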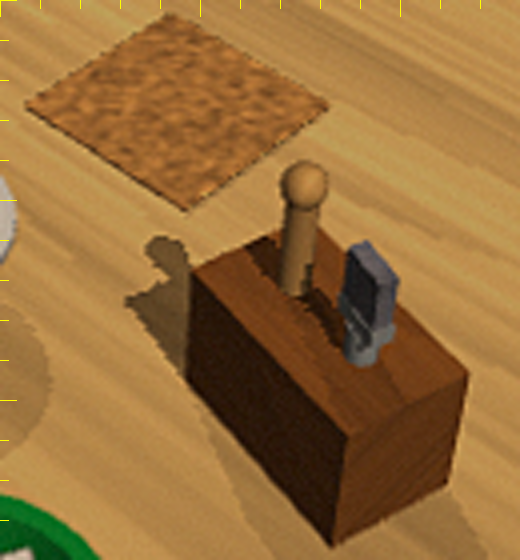

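The crops show, in crop pixels:
- **c1, lug top:** (563,54).
- **c1, lid ellipse:** centred near (515,150).
- **c1, deck corners:** (338,540), (765,262) and (70,375).
- **c2, top view:** lid at (241,299), lug at (267,353), ball at (563,132).
- **c3, scene view:** ball at (304,184), handle foot at (297,292), mat corners (170,13), (328,105), (186,210) and (25,104).

Create h.py:
```python
import numpy as np,cv2
from rig import bot
C={n:bot.capture(n) for n in("scene","top")}
def ray(n,u,v):
    c=C[n];p=cv2.undistortPoints(np.array([[[u,v]]],float),c["K"],np.array(c["D"]))[0,0]
    V=c["view"];R=V[:3,:3];return -R.T@V[:3,3],R.T@np.array([p[0],-p[1],-1.])
def onz(n,u,v,z):
    o,d=ray(n,u,v);return np.round(o+d*(z-o[2])/d[2],4)
def tri(s,t):
    o1,d1=ray("scene",*s);o2,d2=ray("top",*t)
    k=np.linalg.lstsq(np.c_[d1,-d2],o2-o1,rcond=None)[0]
    a,b=o1+k[0]*d1,o2+k[1]*d2;return np.round((a+b)/2,4),"gap",round(np.linalg.norm(a-b),4)
def proj(n,P):
    c=C[n];V=c["view"];q=(V[:3,:3]@np.atleast_2d(P).T).T+V[:3,3]
    return cv2.projectPoints((q*[1,-1,-1])[:,None],np.zeros(3),np.zeros(3),c["K"],np.array(c["D"]))[0][:,0]
```

Run:
```python
from h import *
s1=lambda X,Y:(160+(X+.5)/6-.5,160+(Y+.5)/6-.5)
s3=lambda X,Y:(310+(X+.5)/4-.5,230+(Y+.5)/4-.5)
t1=lambda X,Y:(370+(X+.5)/4-.5,170+(Y+.5)/4-.5)
t2=lambda X,Y:(190+(X-400+.5)/4-.5,200+(Y+.5)/4-.5)
print("lug",tri(s1(563,54),t1(267,353)))
print("lid",tri(s1(515,150),t1(241,299)), onz("scene",*s1(515,150),.12),onz("top",*t1(241,299),.12))
print("ball",tri(s3(304,184),t2(563,132)),"foot",onz("scene",*s3(297,292),.08))
print("stand S",[onz("scene",*s3(*p),.08) for p in((190,270),(350,437),(468,375),(315,225))])
print("stand T",[onz("top",*t2(*p),.08) for p in((465,65),(655,107),(632,213),(443,170))])
print("deck S",[onz("scene",*s1(*p),.07) for p in((338,540),(765,262),(70,375))])
print("deck T",[onz("top",*t1(*p),.07) for p in((48,75),(98,415),(362,378))])
print("mat S",[onz("scene",*s3(*p),.004) for p in((170,13),(328,105),(186,210),(25,104))])
print("mat T",[onz("top",*p,.004) for p in((288,263),(339,262),(340,312),(290,313))])
print("tri mat",tri(s3(170,13),(340,312)),tri(s3(328,105),(290,313)), tri(s3(186,210),(288,263)))
```

```text
lug (array([ 0.5332, -0.2839,  0.1454]), 'gap', np.float64(0.0018))
lid (array([ 0.5684, -0.2757,  0.1178]), 'gap', np.float64(0.0025)) [ 0.5698 -0.2714  0.12  ] [ 0.5691 -0.2761  0.12  ]
ball (array([0.6072, 0.2005, 0.1442]), 'gap', np.float64(0.0004)) foot [0.61   0.2046 0.08  ]
stand S [array([0.6346, 0.1591, 0.08  ]), array([0.6614, 0.2766, 0.08  ]), array([0.5961, 0.2921, 0.08  ]), array([0.5685, 0.1818, 0.08  ])]
stand T [array([0.6603, 0.2731, 0.08  ]), array([0.6304, 0.1539, 0.08  ]), array([0.5644, 0.1691, 0.08  ]), array([0.5944, 0.287 , 0.08  ])]
deck S [array([ 0.7367, -0.166 ,  0.07  ]), array([ 0.5045, -0.1945,  0.07  ]), array([ 0.753 , -0.3308,  0.07  ])]
deck T [array([ 0.7207, -0.171 ,  0.07  ]), array([ 0.5043, -0.1936,  0.07  ]), array([ 0.5227, -0.361 ,  0.07  ])]
mat S [array([ 0.4149, -0.0525,  0.004 ]), array([0.4159, 0.0759, 0.004 ]), array([0.5429, 0.0771, 0.004 ]), array([ 0.5421, -0.0528,  0.004 ])]
mat T [array([0.5426, 0.0739, 0.004 ]), array([ 0.5417, -0.0596,  0.004 ]), array([ 0.4115, -0.0582,  0.004 ]), array([0.4124, 0.0715, 0.004 ])]
tri mat (array([ 0.4107, -0.0576, -0.0008]), 'gap', np.float64(0.0022)) (array([ 4.12e-01,  7.23e-02, -4.00e-04]), 'gap', np.float64(0.0014)) (array([0.542 , 0.0749, 0.0021]), 'gap', np.float64(0.0023))
```

Add to h.py:
```python
from scipy.spatial.transform import Rotation as Ro
def delta(p,yaw,pitch=0):
    """row needed to put TCP at p, tool y at 90+yaw deg in the world, tool z down, tipped by pitch about that y"""
    s=bot.read_state();R=s["tcp_rot"]
    T=np.array([[-1,0,0],[0,1,0],[0,0,-1.]]);G=(Ro.from_euler("z",yaw,degrees=True)*Ro.from_euler("y",pitch,degrees=True)).as_matrix()@T
    print("shift",np.round(R.T@(np.array(p)-s["position"]),4),"turn",np.round(Ro.from_matrix(R.T@G).as_rotvec(degrees=True),2),"t",s["time_s"],"pos",np.round(s["position"],4),"F",np.round(s["force"],2),"op",round(s["opening"],3),"g",round(s["grasp_force"],1))
```

Run:
```python
from h import *
s1=lambda X,Y:(160+(X+.5)/6-.5,160+(Y+.5)/6-.5)
t1=lambda X,Y:(370+(X+.5)/4-.5,170+(Y+.5)/4-.5)
for n,f,a,b in(("scene",s1,(563,54),(515,150)),("top",t1,(267,353),(241,299))):
    l=onz(n,*f(*a),.145);c=onz(n,*f(*b),.12);d=c-l;print(n,l,c,np.degrees(np.arctan2(d[1],d[0])),np.hypot(*d[:2]))
# lid fit check: model points in crop px
for yaw in(6,10,13):
  cx,cy=.5695,-.2737;Rz=Ro.from_euler("z",yaw,degrees=True).as_matrix()
  P=np.array([[-36,0,36],[-46,6,36],[-46,-6,36],[-26,6,36],[-26,-6,36],[0,51,11],[0,-51,11],[51,0,11],[-51,0,11]])/1000
  P=P@Rz.T+[cx,cy,.109]
  print(yaw,np.round((proj("scene",P)-160)*6).astype(int).tolist(),np.round((proj("top",P)-[370,170])*4).astype(int).tolist())
delta((.5335,-.2835,.25),8)
```

```text
scene [ 0.5323 -0.2836  0.145 ] [ 0.5698 -0.2714  0.12  ] 18.021433937330748 0.0394346294517902
top [ 0.5339 -0.2846  0.145 ] [ 0.5691 -0.2761  0.12  ] 13.57573807666843 0.03621173842830527
6 [[567, 58], [595, 53], [574, 44], [559, 72], [539, 63], [596, 186], [427, 106], [416, 197], [599, 96]] [[254, 352], [246, 370], [266, 368], [241, 337], [261, 334], [153, 308], [318, 286], [223, 214], [248, 380]]
10 [[563, 56], [590, 50], [568, 42], [557, 70], [535, 62], [603, 182], [421, 110], [422, 200], [593, 94]] [[258, 352], [252, 370], [271, 366], [244, 337], [264, 333], [154, 314], [317, 280], [217, 215], [254, 380]]
13 [[559, 55], [586, 48], [563, 41], [555, 69], [532, 61], [607, 179], [416, 113], [427, 202], [588, 92]] [[261, 351], [256, 370], [275, 365], [246, 337], [266, 332], [155, 318], [316, 276], [213, 216], [258, 378]]
shift [-0.5894 -0.7576 -0.0629] turn [-4.000e-02 -2.000e-02 -2.329e+01] t 0.3 pos [0.1646 0.6026 0.1866] F [-0.21 -0.38 -0.07] op 1.001 g 0.0
```

Emit:
step_hand(
  ticks=[
    [[-0.415, -0.249, -0.095], [0, 0, -14], 1],
    [[-0.415, -0.249, -0.095], [0, 0, -14], 1],
    [[-0.415, -0.249, -0.095], [0, 0, -14], 1],
    [[-0.415, -0.249, -0.095], [0, 0, -14], 1],
    [[-0.415, -0.249, -0.095], [0, 0, -14], 1],
    [[-0.415, -0.249, -0.095], [0, 0, -14], 1],
    [[-0.415, -0.249, -0.095], [0, 0, -14], 1],
    [[-0.415, -0.249, -0.095], [0, 0, -14], 1],
    [[-0.415, -0.249, -0.095], [0, 0, -14], 1],
    [[-0.589, -0.757, -0.063], [0, 0, -27.3], 1],
    [[-0.589, -0.757, -0.063], [0, 0, -27.3], 1],
    [[-0.589, -0.757, -0.063], [0, 0, -27.3], 1],
    [[-0.589, -0.757, -0.063], [0, 0, -27.3], 1],
    [[-0.589, -0.757, -0.063], [0, 0, -27.3], 1],
    [[-0.589, -0.757, -0.063], [0, 0, -27.3], 1],
    [[-0.589, -0.757, -0.063], [0, 0, -27.3], 1],
    [[-0.589, -0.757, -0.063], [0, 0, -27.3], 1],
    [[-0.589, -0.757, -0.063], [0, 0, -27.3], 1],
    [[-0.589, -0.757, -0.063], [0, 0, -27.3], 1],
    [[-0.589, -0.757, -0.063], [0, 0, -27.3], 1],
  ],
)

```text
time_s: 2.3
position: [0.5302, -0.2585, 0.251]
tcp_rot: [[-0.978, -0.208, 0.0], [-0.208, 0.978, 0.0], [-0.0, 0.0, -1.0]]
force: [0.6, 0.2, 0.4]
opening: 0.998
grasp_force: 0.0
```

Run:
```python
from h import *
delta((.5335,-.283,.124),12)
```

```text
shift [ 0.0016 -0.0191  0.1265] turn [-0.24  0.03 -0.35] t 2.4 pos [ 0.531  -0.2635  0.2505] F [ 0.18  1.45 -0.41] op 1.001 g 0.0
```

```bash
sed -i 's/^C={.*$/class L(dict):\n    def __missing__(s,n): s[n]=bot.capture(n); return s[n]\nC=L()/' h.py
```

Emit:
step_hand(
  ticks=[
    [[0.0016, -0.019, 0.05], [0, 0, 0], 1],
    [[0.0016, -0.019, 0.085], [0, 0, 0], 1],
    [[0.0016, -0.019, 0.085], [0, 0, 0], 1],
    [[0.0016, -0.019, 0.085], [0, 0, 0], 1],
    [[0.0016, -0.019, 0.085], [0, 0, 0], 1],
  ],
)

```text
time_s: 2.9
position: [0.5342, -0.2756, 0.1684]
tcp_rot: [[-0.978, -0.209, 0.003], [-0.209, 0.978, -0.002], [-0.003, -0.003, -1.0]]
force: [0.9, -0.8, 0.4]
opening: 1.001
grasp_force: 0.0
```

Run:
```python
from h import *
delta((.5335,-.283,.124),12)
a=C["scene"]["color"][100:240,180:330,::-1];b=C["top"]["color"][200:300,390:490,::-1]
cv2.imwrite("pics/g1.png",np.hstack([cv2.resize(a,(450,420),interpolation=2),cv2.resize(b,(350,350),interpolation=2)[:350].repeat(1,0) if 0 else cv2.resize(b,(350,420),interpolation=2)]))
```

```text
shift [ 0.0024 -0.0069  0.0444] turn [-0.18  0.15  0.06] t 2.9 pos [ 0.5342 -0.2756  0.1684] F [ 0.85 -0.76  0.38] op 1.001 g 0.0
```

View pics/g1.png

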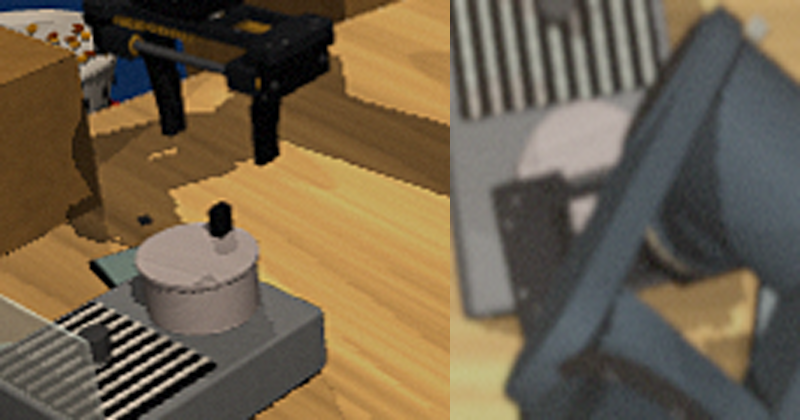

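The picture shows the open fingers straddling the lug, square to it; the lug top is near (220,208) in the left crop. I'll settle, then descend.

Emit:
step_hand(
  ticks=[
    [[0, 0, 0], [0, 0, 0], 1],
    [[0, 0, 0], [0, 0, 0], 1],
    [[0, 0, 0], [0, 0, 0], 1],
    [[0, 0, 0], [0, 0, 0], 1],
  ],
  lines="1,2",
)

```text
time_s: 3.4
position: [0.5328, -0.2753, 0.1663]
```

Run:
```python
from h import *
delta((.5335,-.283,.124),12)
```

```text
shift [ 0.0009 -0.0077  0.0423] turn [-0.02  0.01  0.02] t 3.4 pos [ 0.5328 -0.2753  0.1663] F [ 0.21  0.37 -0.31] op 1.005 g 0.0
```

Emit:
step_hand(
  ticks=[
    [[0.0009, -0.0077, 0.015], [0, 0, 0], 1],
    [[0.0009, -0.0077, 0.03], [0, 0, 0], 1],
    [[0.0009, -0.0077, 0.042], [0, 0, 0], 0.6],
    [[0.0009, -0.0077, 0.042], [0, 0, 0], 0.4],
    [[0.0009, -0.0077, 0.042], [0, 0, 0], 0.3],
    [[0.0009, -0.0077, 0.042], [0, 0, 0], 0],
    [[0.0009, -0.0077, 0.042], [0, 0, 0], 0],
    [[0.0009, -0.0077, 0.042], [0, 0, 0], 0],
    [[0.0009, -0.0077, 0.042], [0, 0, 0], 0],
    [[0.0009, -0.0077, 0.042], [0, 0, 0], 0],
    [[0.0009, -0.0077, 0.042], [0, 0, 0], 0],
  ],
)

```text
time_s: 4.5
position: [0.5335, -0.283, 0.1242]
tcp_rot: [[-0.978, -0.208, 0.0], [-0.208, 0.978, -0.0], [-0.0, -0.0, -1.0]]
force: [-0.6, -0.6, -0.2]
opening: 0.265
grasp_force: 0.0
```

Run:
```python
from h import *
delta((.5335,-.283,.124),12)
```

```text
shift [0.     0.     0.0002] turn [-0.01  0.01  0.01] t 4.5 pos [ 0.5335 -0.283   0.1242] F [-0.58 -0.61 -0.23] op 0.265 g 0.0
```

Emit:
step_hand(
  ticks=[
    [[0, 0, 0], [0, 0, 0], 0],
    [[0, 0, 0], [0, 0, 0], 0],
    [[0, 0, 0], [0, 0, 0], 0],
    [[0, 0, 0], [0, 0, 0], 0],
    [[0, 0, 0], [0, 0, 0], 0],
    [[0, 0, 0], [0, 0, 0], 0],
  ],
)

```text
time_s: 5.1
position: [0.5335, -0.283, 0.124]
tcp_rot: [[-0.978, -0.208, -0.0], [-0.208, 0.978, 0.0], [0.0, 0.0, -1.0]]
force: [0.7, 0.0, 0.8]
opening: 0.005
grasp_force: 0.0
```

Run:
```python
from h import *
# tip rows: rotate TCP about heel; TCP in lid frame relative to heel (lid yaw 12)
# tool axes: x=-lidx, y=lidy, z=-lidz
r=np.array([-.084,0,.124-.115])
for th in(4,8,12,16,20,24,28):
    q=Ro.from_euler("y",th,degrees=True).apply(r)-r; print(th,np.round([-q[0],q[1],-q[2]],4))
```

```text
4 [-0.0008  0.     -0.0058]
8 [-0.0021  0.     -0.0116]
12 [-0.0037  0.     -0.0173]
16 [-0.0057  0.     -0.0228]
20 [-0.0081  0.     -0.0282]
24 [-0.0109  0.     -0.0334]
28 [-0.0141  0.     -0.0384]
```

Run:
```python
from h import *
a=C["scene"]["color"][120:220,200:300,::-1]
cv2.imwrite("pics/g2.png",cv2.resize(a,(600,600),interpolation=2))
delta((.5335,-.283,.124),12)
```

```text
shift [-0.  0.  0.] turn [-0.    0.    0.01] t 5.15 pos [ 0.5335 -0.283   0.124 ] F [-0.02  0.39  0.56] op 0.004 g 0.0
```

View pics/g2.png

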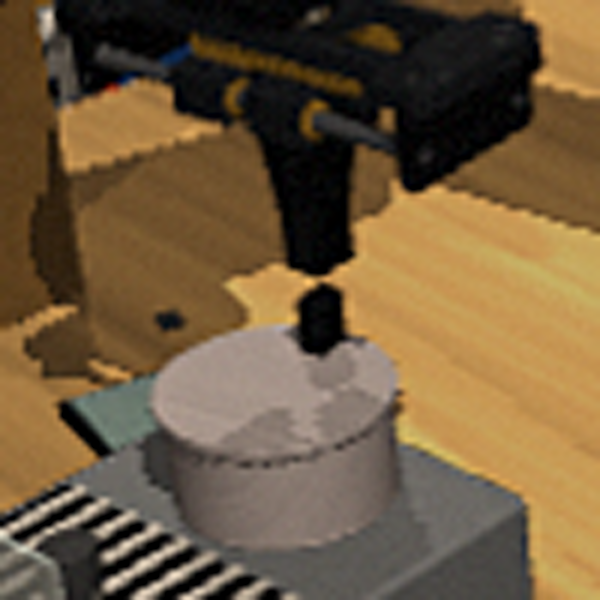

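The shut fingertips appear at crop (320,272), i.e. (253,165) in the picture, just above or behind the untouched lug. I'll compare that with where the TCP should project.

Run:
```python
from h import *
P=[[.5335,-.283,.124],[.5335,-.283,.145],[.5335,-.283,.155],[.4935,-.29,.124]]
print(proj("scene",P),"lug top seen",200+320/6,120+290/6)
from math import *
s=bot.read_state();print(s["joint_positions"],s["position"])
c=bot.capture("top");cv2.imwrite("pics/t2.png",cv2.resize(c["color"][190:310,370:530,::-1],(800,600),interpolation=2))
```

```text
[[254.05660447 176.21934656]
 [253.1910578  168.83201237]
 [252.7725063  165.25561883]
 [264.74143328 169.68673794]] lug top seen 253.33333333333334 168.33333333333334
[-3.85379429e+01  3.29546341e+01  8.86613300e+01 -1.49879806e-03
  5.83829401e+01 -1.40551797e+02] [ 0.53347431 -0.28302324  0.1240261 ]
```

View pics/t2.png

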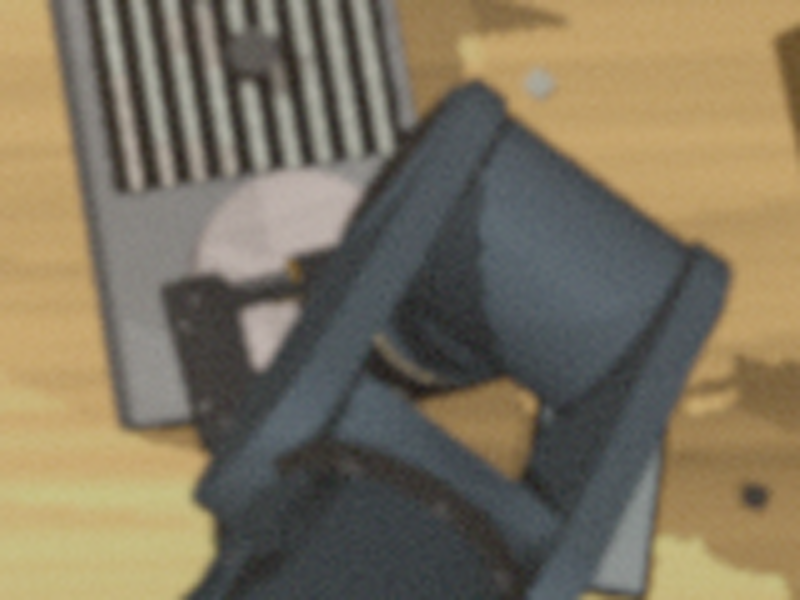

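Run:
```python
from h import *
g=lambda X,Y:(200+X/6,120+Y/6)
t=lambda X,Y:(370+X/5,190+Y/5)
print("cap corner exp (.550,-.182)",tri(g(400,130),t(165,287)))
for a in((235,97),(315,118)): print("ring",tri(g(*a),t(295,270)))
print(tri(g(410,188),t(165,287)))
# FK-free: where would fingertip be if xy right -> z ; if z right -> xy
print(onz("scene",*g(320,273),.124),onz("scene",*g(320,273),.150),onz("scene",*g(320,273),.155))
P=np.array([.5335,-.283,0]);ex=np.array([.978,.208,0]);ey=np.array([-.208,.978,0])
for z in(.194,.224,.254):
  print(z,[np.round((proj("top",P+a*.0375*ex+.095*ey+[0,0,z])[0]-[370,190])*5).tolist() for a in(1,-1)],[np.round((proj("scene",P+a*.0375*ex+.095*ey+[0,0,z])[0]-[200,120])*6).tolist() for a in(1,-1)])
```

```text
cap corner exp (.550,-.182) (array([ 0.551 , -0.19  ,  0.2551]), 'gap', np.float64(0.0041))
ring (array([ 0.5657, -0.2545,  0.2506]), 'gap', np.float64(0.0253))
ring (array([ 0.5546, -0.2459,  0.2434]), 'gap', np.float64(0.0053))
(array([ 0.5512, -0.1918,  0.2315]), 'gap', np.float64(0.0019))
[ 0.5003 -0.329   0.124 ] [ 0.528  -0.2887  0.15  ] [ 0.5333 -0.281   0.155 ]
0.194 [[130.0, 300.0], [171.0, 461.0]] [[433.0, 285.0], [551.0, 207.0]]
0.224 [[140.0, 293.0], [182.0, 458.0]] [[427.0, 213.0], [547.0, 138.0]]
0.254 [[150.0, 285.0], [193.0, 455.0]] [[420.0, 139.0], [543.0, 66.0]]
```

Both the fingertips (about z 0.155) and the gripper body (about 0.23) are seen roughly 30 mm higher than the reported TCP implies, while x and y agree. The reported height is therefore about 30 mm too low here. I'll open and go down by what the cameras show, watching the force.

Emit:
step_hand(
  ticks=[
    [[0, 0, 0], [0, 0, 0], 0.6],
    [[0, 0, 0], [0, 0, 0], 0.6],
    [[0, 0, 0], [0, 0, 0], 0.6],
    [[0, 0, 0], [0, 0, 0], 0.6],
    [[0, 0, 0], [0, 0, 0], 0.6],
    [[0, 0, 0], [0, 0, 0], 0.6],
    [[0, 0, 0.01], [0, 0, 0], 0.6],
    [[0, 0, 0.02], [0, 0, 0], 0.6],
    [[0, 0, 0.024], [0, 0, 0], 0.6],
    [[0, 0, 0.026], [0, 0, 0], 0.6],
    [[0, 0, 0.026], [0, 0, 0], 0.6],
    [[0, 0, 0.026], [0, 0, 0], 0.6],
  ],
)

```text
time_s: 6.55
position: [0.5336, -0.2831, 0.0981]
tcp_rot: [[-0.978, -0.208, 0.0], [-0.208, 0.978, -0.0], [-0.0, -0.0, -1.0]]
force: [0.1, -0.6, 0.4]
opening: 0.601
grasp_force: 0.0
```

Run:
```python
from h import *
a=C["scene"]["color"][120:220,200:300,::-1]
cv2.imwrite("pics/g3.png",cv2.resize(a,(600,600),interpolation=2))
```

```text
(no output)
```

View pics/g3.png

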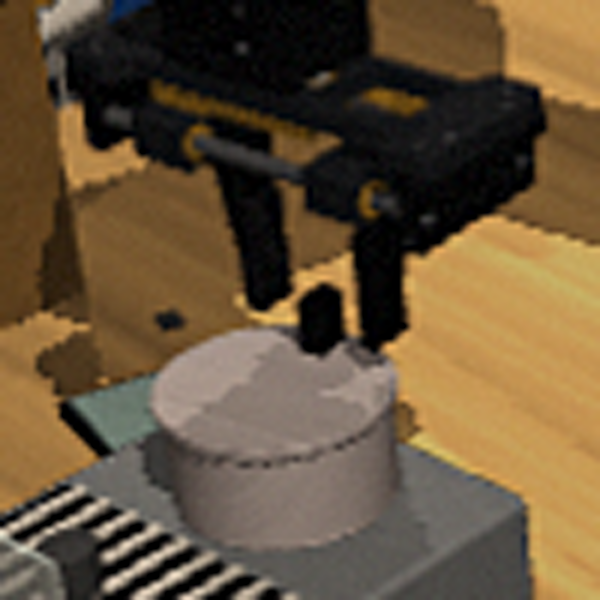

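The picture shows the fingertips at (265,305) and (380,345), straddling the lug (320,320) evenly, with the tips about 8 mm above the flange. I'll go down 4 mm and close.

Emit:
step_hand(
  ticks=[
    [[0, 0, 0.004], [0, 0, 0], 0.4],
    [[0, 0, 0.004], [0, 0, 0], 0.3],
    [[0, 0, 0.004], [0, 0, 0], 0.2],
    [[0, 0, 0.004], [0, 0, 0], 0],
    [[0, 0, 0.004], [0, 0, 0], 0],
    [[0, 0, 0.004], [0, 0, 0], 0],
    [[0, 0, 0.004], [0, 0, 0], 0],
    [[0, 0, 0.004], [0, 0, 0], 0],
    [[0, 0, 0.004], [0, 0, 0], 0],
    [[0, 0, 0.004], [0, 0, 0], 0],
  ],
)

```text
time_s: 7.6
position: [0.5335, -0.2831, 0.0941]
tcp_rot: [[-0.978, -0.208, 0.0], [-0.208, 0.978, -0.0], [-0.0, -0.0, -1.0]]
force: [-0.2, 0.5, 0.8]
opening: 0.14
grasp_force: 30.0
```

Gripped: opening 0.14 is the 12 mm lug, at 30 N. I'll tip to 10° in small steps about the heel, biased slightly downward.

Emit:
step_hand(
  ticks=[
    [[0, 0, -0.0026], [0, 2, 0], 0],
    [[0, 0, -0.0055], [0, 4, 0], 0],
    [[-0.0001, 0, -0.0084], [0, 6, 0], 0],
    [[-0.0002, 0, -0.0113], [0, 8, 0], 0],
    [[-0.0004, 0, -0.0142], [0, 10, 0], 0],
    [[-0.0004, 0, -0.0142], [0, 10, 0], 0],
    [[-0.0004, 0, -0.0142], [0, 10, 0], 0],
    [[-0.0004, 0, -0.0142], [0, 10, 0], 0],
  ],
)

```text
time_s: 8.4
position: [0.5338, -0.2828, 0.1081]
tcp_rot: [[-0.963, -0.208, -0.169], [-0.205, 0.978, -0.036], [0.173, 0.0, -0.985]]
force: [0.1, 0.6, 0.5]
opening: 0.133
grasp_force: 29.9
```

Create fit.py:
```python
from h import *
from scipy.optimize import minimize
import sys
def hull(pts): return cv2.convexHull(np.float32(pts)).astype(np.float32)
def mask(n,cx,cy,zh,yaw,th):
    # heel-based lid pose: heel at cx,cy + 48 along yaw, height zh
    a=np.linspace(0,2*np.pi,60);P=np.r_[[[.051*np.cos(t),.051*np.sin(t),z] for z in(.006,.011) for t in a],]
    h=np.array([.048,0,.006]);G=Ro.from_euler("z",yaw,degrees=True)
    W=G.apply(Ro.from_euler("y",th,degrees=True).apply(P-h)+[.048,0,0])+[cx,cy,zh]
    m=np.zeros((480*4,640*4),np.uint8);cv2.fillConvexPoly(m,np.int32(hull(proj(n,W))*4+2),255)
    return cv2.resize(m,(640,480),interpolation=cv2.INTER_AREA)/255.
```

Run:
```python
from fit import *
c=C["scene"]["color"].astype(int)
cv2.imwrite("pics/g4.png",c[...,::-1].astype(np.uint8))
print(np.round(bot.read_state()["position"],4))
I=cv2.imread("pics/scene0.png")[...,::-1].astype(int)
for nm,im in(("before",I),("now",c)):
  print(nm)
  for v in range(166,212,3): print(v," ".join("%3d/%3d"%(im[v,u,0],im[v,u,0]-im[v,u,2]) for u in range(218,276,4)))
```

```text
[ 0.5337 -0.2828  0.1082]
before
166 190/109 192/105 190/105 189/107 189/102 191/106 189/113 189/112 194/112 205/120 190/110 189/111 191/104 188/114 190/110
169 187/114 193/109 191/104 191/105 191/106 190/105 192/108 187/113  74/ 41   9/ -5 193/113 187/112 191/107 192/109 191/114
172 169/102 189/109  87/ 35 168/ 91 190/102 188/107 193/105 191/106   0/  0   1/  1 209/122 188/112 182/104 192/111 192/112
175 190/113 167/ 99 179/111 192/112 193/112 178/ 54 153/ 23 160/ 22   4/ -2   7/  0 177/ 82 190/116 191/111 183/108 190/111
178 196/113 190/112 167/101 180/102 161/ 23 158/ 25 157/ 26 158/ 28  72/ 17  26/  3 150/ 27 150/ 19 190/116 192/111 183/108
181 180/106 200/117 158/ 87 159/ 26 157/ 27 154/ 25 156/ 25 155/ 27 158/ 27 136/ 23 130/ 25 155/ 25 187/ 98 193/110 191/111
184 128/ 48  94/-11 165/ 31 156/ 26 161/ 29 160/ 28 159/ 28 158/ 29 159/ 29 127/ 22 156/ 27 156/ 28 178/ 78 189/109 191/114
187 104/ -3 
[... 2391 characters left out ...]
 105/ 20 116/ 24 100/ 19 109/ 22 136/ 24 126/ 23 110/ 20  85/ 10 105/  6 195/105
199 109/  9  93/  7  58/  2  68/  8  91/ 17  95/ 16 130/ 21 136/ 25 133/ 25 133/ 22 123/ 21 103/ 17  77/ 10 112/  9 108/  5
202 106/  5 111/  8  87/  6  76/ 14  99/ 19 118/ 22 128/ 24 133/ 23 137/ 25 135/ 27 126/ 24 109/ 21  96/ 11 110/  9 109/  7
205   0/  0 164/ 22 107/  6  69/ 14  99/ 15 117/ 19 126/ 22 133/ 24 134/ 22 132/ 23 125/ 20 112/ 20  95/  7 110/  8 110/  7
208 159/ 31   0/  0 169/ 33  86/  3  96/ 20 114/ 19 123/ 20 132/ 24 137/ 23 129/ 22 143/ 26  91/  7  94/  6 102/  9 111/  9
211  97/ 18  66/ 11  46/  7 124/ 24 101/  9  82/  3 118/ 19 108/ 17  94/ 12  87/  3  94/  8  94/  4  94/  6 105/  7 115/  8
```

Add to fit.py:
```python
def bnd(im):  # upper arc and right arc lid/wood boundary by R-B (sub-pixel)
    d=cv2.GaussianBlur((im[...,0].astype(np.float32)-im[...,2]),(3,3),0);out=[]
    for u in range(228,243,1):
        v=192
        while d[v,u]<45 and v>150: v-=1
        out.append(("v",u,v+1-(45-d[v+1,u])/(d[v,u]-d[v+1,u])))
    for v in range(176,192,2):
        u=256
        while d[v,u]<55 and u<300: u+=1
        out.append(("u",v,u-1+(55-d[v,u-1])/(d[v,u]-d[v,u-1])))
    return out
def edges(m,b):
    r=[]
    for k,a,x in b:
        if k=="v": col=m[150:193,a]; r.append(193-col.sum()-.5-x)
        else: row=m[a,256:300]; r.append(256+row.sum()-.5-x)
    return np.array(r)
```

Run:
```python
from fit import *
from scipy.optimize import least_squares as ls
I=cv2.imread("pics/scene0.png")[...,::-1];J=cv2.imread("pics/g4.png")[...,::-1]
b0,b1=bnd(I),bnd(J)
o=dict(loss="soft_l1",diff_step=.02,x_scale=[.01,.01])
f=ls(lambda p:edges(mask("scene",p[0]+.57,p[1]-.272,.115,12,0),b0),[.001,.001],diff_step=1,**{k:o[k] for k in("loss",)})
print(f.x+[.57,-.272],np.round(f.fun,1),f.cost)
cx,cy=f.x+[.57,-.272]
ex=np.array([np.cos(np.radians(12)),np.sin(np.radians(12))])
best=[]
for dx in np.arange(-6,7,1.)/1000:
  for dz in np.arange(-2,5,1.)/1000:
    for th in (6,8,10,12):
      r=edges(mask("scene",*(np.array([cx,cy])+dx*ex),.115+dz,12,th),b1);best.append((np.mean(np.minimum(np.abs(r),3)),dx,dz,th))
for x in sorted(best)[:8]:print(np.round(x,4))
```

```text
[ 0.57100172 -0.27098665] [-0.3 -0.1 -0.1 -0.2  0.  -0.2 -0.   0.   0.2  0.   0.1  0.1  0.2  0.1
  0.2 -1.3 -0.4 -0.1  0.3  0.4  0.8  0.5 -1. ] 1.8092020611904336
[ 4.791e-01  4.000e-03 -2.000e-03  1.200e+01]
[ 4.907e-01  3.000e-03 -2.000e-03  1.200e+01]
[ 5.034e-01  2.000e-03 -2.000e-03  1.200e+01]
[5.165e-01 4.000e-03 1.000e-03 1.000e+01]
[5.181e-01 2.000e-03 0.000e+00 1.000e+01]
[5.322e-01 3.000e-03 0.000e+00 1.000e+01]
[ 5.366e-01  1.000e-03 -2.000e-03  1.200e+01]
[5.371e-01 4.000e-03 0.000e+00 1.000e+01]
```

The lid fit shows it moved +2 to +4 mm along its x axis. That means the reported TCP lies about 31 mm beyond the real fingertips along the tool, not shifted in the world frame. I'll correct for it and tip on to 24°.

Emit:
step_hand(
  ticks=[
    [[0.0028, 0, 0.0005], [0, 0, 0], 0],
    [[0.0034, 0, -0.003], [0, 2.33, 0], 0],
    [[0.0041, 0, -0.0064], [0, 4.67, 0], 0],
    [[0.0047, 0, -0.0098], [0, 7, 0], 0],
    [[0.005, 0, -0.0134], [0, 9.33, 0], 0],
    [[0.0053, 0, -0.0169], [0, 11.67, 0], 0],
    [[0.0054, 0, -0.0204], [0, 14, 0], 0],
    [[0.0054, 0, -0.0204], [0, 14, 0], 0],
    [[0.0054, 0, -0.0204], [0, 14, 0], 0],
    [[0.0054, 0, -0.0204], [0, 14, 0], 0],
    [[0.0054, 0, -0.0204], [0, 14, 0], 0],
    [[0.0054, 0, -0.0204], [0, 14, 0], 0],
  ],
)

```text
time_s: 9.7
position: [0.5319, -0.2834, 0.1294]
tcp_rot: [[-0.894, -0.208, -0.397], [-0.19, 0.978, -0.084], [0.406, 0.0, -0.914]]
force: [1.5, -0.4, -0.4]
opening: 0.133
grasp_force: 30.0
```

Run:
```python
from fit import *
cv2.imwrite("pics/g5.png",C["scene"]["color"][...,::-1]);b1=bnd(C["scene"]["color"])
cx,cy=.571,-.271
ex=np.array([np.cos(np.radians(12)),np.sin(np.radians(12))]);best=[]
for dx in np.arange(-6,7,1.)/1000:
  for dz in np.arange(-2,5,1.)/1000:
    for th in (20,22,24,26):
      r=edges(mask("scene",*(np.array([cx,cy])+dx*ex),.115+dz,12,th),b1);best.append((np.mean(np.minimum(np.abs(r),3)),dx,dz,th))
for x in sorted(best)[:8]:print(np.round(x,4))
# mat fit: lid target
s=bot.read_state();print(s["position"]-.031*s["tcp_rot"][:,2])
```

```text
[1.1612e+00 2.0000e-03 3.0000e-03 2.2000e+01]
[1.1635e+00 1.0000e-03 1.0000e-03 2.4000e+01]
[1.1675e+00 3.0000e-03 1.0000e-03 2.4000e+01]
[1.1694e+00 3.0000e-03 3.0000e-03 2.2000e+01]
[1.1711e+00 2.0000e-03 1.0000e-03 2.4000e+01]
[ 1.1749e+00  2.0000e-03 -2.0000e-03  2.6000e+01]
[1.1764e+00 4.0000e-03 1.0000e-03 2.4000e+01]
[ 1.1812e+00  0.0000e+00 -1.0000e-03  2.6000e+01]
[ 0.54426512 -0.28076333  0.15768197]
```

Emit:
step_hand(
  ticks=[
    [[-0.0004, 0, 0.0009], [0, 0, 0], 0],
    [[-0.0006, 0, 0.0014], [0, 0, 0], 0],
    [[-0.0006, 0, 0.0014], [0, 0, 0], 0],
    [[-0.0006, 0, 0.0014], [0, 0, 0], 0],
    [[-0.0006, 0, 0.0014], [0, 0, 0], 0],
  ],
)

```text
time_s: 10.25
position: [0.532, -0.2834, 0.128]
tcp_rot: [[-0.893, -0.208, -0.398], [-0.19, 0.978, -0.085], [0.407, -0.0, -0.913]]
force: [-1.1, 0.1, 3.7]
opening: 0.139
grasp_force: 30.0
```

Run:
```python
from h import *
F=[]
for i in range(4): bot.capture("top");F.append(bot.read_state()["force"])
print(np.round(np.mean(F,0),2), np.round(F,1).tolist())
```

```text
[-0.8  -0.15  4.37] [[-0.9, 0.5, 4.1], [-1.0, -0.1, 3.4], [-0.9, 0.0, 5.0], [-0.4, -1.0, 5.0]]
```

Pressing down gives about 4 N up from the rim, so the heel rests on it at 24°. Next I'll lift off, level the lid, and carry it to the mat.

Emit:
step_hand(
  ticks=[
    [[0.006, 0, -0.014], [0, 0, 0], 0],
    [[0.016, 0, -0.036], [0, 0, 0], 0],
    [[0.033, 0, -0.073], [0, -6, 0], 0],
    [[0.049, 0, -0.11], [0, -12, 0], 0],
    [[0.049, 0, -0.11], [0, -18, 0], 0],
    [[0.049, 0, -0.11], [0, -24, 0], 0],
    [[0.049, 0, -0.11], [0, -24, 0], 0],
    [[0.049, 0, -0.11], [0, -24, 0], 0],
    [[0.049, 0, -0.11], [0, -24, 0], 0],
  ],
)

```text
time_s: 11.35
position: [0.5327, -0.2832, 0.2478]
tcp_rot: [[-0.978, -0.209, -0.001], [-0.209, 0.978, 0.0], [0.001, 0.0, -1.0]]
force: [-0.1, -0.3, -1.5]
opening: 0.136
grasp_force: 30.0
```

Run:
```python
from h import *
delta((.441,.008,.16),0)
```

```text
shift [0.0288 0.3039 0.0879] turn [ 1.000e-02 -6.000e-02  1.205e+01] t 11.35 pos [ 0.5327 -0.2832  0.2478] F [-0.08 -0.35 -1.52] op 0.136 g 30.0
```

Emit:
step_hand(
  ticks=[
    [[0.003, 0.04, 0], [0, 0, 2], 0],
    [[0.006, 0.08, 0], [0, 0, 4], 0],
    [[0.012, 0.12, 0], [0, 0, 6], 0],
    [[0.015, 0.16, 0.01], [0, 0, 8], 0],
    [[0.02, 0.2, 0.03], [0, 0, 10], 0],
    [[0.025, 0.24, 0.05], [0, 0, 12], 0],
    [[0.0288, 0.28, 0.07], [0, 0, 12], 0],
    [[0.0288, 0.304, 0.088], [0, 0, 12], 0],
    [[0.0288, 0.304, 0.088], [0, 0, 12], 0],
    [[0.0288, 0.304, 0.088], [0, 0, 12], 0],
    [[0.0288, 0.304, 0.088], [0, 0, 12], 0],
    [[0.0288, 0.304, 0.088], [0, 0, 12], 0],
    [[0.0288, 0.304, 0.088], [0, 0, 12], 0],
  ],
)

```text
time_s: 12.65
position: [0.4416, 0.0071, 0.1607]
tcp_rot: [[-1.0, 0.001, 0.002], [0.001, 1.0, -0.001], [-0.002, -0.001, -1.0]]
force: [0.3, -0.1, -0.9]
opening: 0.135
grasp_force: 30.0
```

Run:
```python
from h import *
delta((.441,.008,.16),0)
cv2.imwrite("pics/m1.png",C["scene"]["color"][...,::-1])
```

```text
shift [0.0006 0.0009 0.0007] turn [-0.03  0.09 -0.06] t 12.65 pos [0.4416 0.0071 0.1607] F [ 0.27 -0.12 -0.92] op 0.135 g 30.0
```

Emit:
step_hand(
  ticks=[
    [[0, 0.001, 0.04], [0, 0, 0], 0],
    [[0, 0.001, 0.08], [0, 0, 0], 0],
    [[0, 0.001, 0.115], [0, 0, 0], 0],
    [[0, 0.001, 0.14], [0, 0, 0], 0],
    [[0, 0.001, 0.155], [0, 0, 0], 0],
    [[0, 0.001, 0.163], [0, 0, 0], 0],
    [[0, 0.001, 0.166], [0, 0, 0], 0],
    [[0, 0.001, 0.166], [0, 0, 0], 0],
    [[0, 0.001, 0.166], [0, 0, 0], 0],
    [[0, 0.001, 0.166], [0, 0, 0], 0],
  ],
)

```text
time_s: 13.7
position: [0.4413, 0.0089, -0.005]
tcp_rot: [[-1.0, -0.0, 0.002], [-0.0, 1.0, -0.0], [-0.002, -0.0, -1.0]]
force: [0.3, 0.1, -1.4]
opening: 0.138
grasp_force: 30.0
```

Run:
```python
from h import *
delta((.441,.008,-.011),0)
```

```text
shift [ 0.0003 -0.0009  0.006 ] turn [-0.03  0.11  0.02] t 13.7 pos [ 0.4413  0.0089 -0.005 ] F [ 0.34  0.15 -1.4 ] op 0.138 g 30.0
```

Emit:
step_hand(
  ticks=[
    [[0, 0, 0.003], [0, 0, 0], 0],
    [[0, 0, 0.005], [0, 0, 0], 0],
    [[0, 0, 0.005], [0, 0, 0], 0],
    [[0, 0, 0.005], [0, 0, 0], 0],
    [[0, 0, 0.005], [0, 0, 0], 0],
  ],
)

```text
time_s: 14.2
position: [0.4406, 0.0091, -0.0109]
tcp_rot: [[-1.0, -0.0, -0.0], [-0.0, 1.0, 0.0], [0.0, 0.0, -1.0]]
force: [-0.2, 0.1, -1.3]
opening: 0.136
grasp_force: 30.0
```

Emit:
step_hand(
  ticks=[
    [[0, 0, 0.001], [0, 0, 0], 0],
    [[0, 0, 0.0015], [0, 0, 0], 0],
    [[0, 0, 0.0015], [0, 0, 0], 0],
    [[0, 0, 0.0015], [0, 0, 0], 0],
  ],
)

```text
time_s: 14.6
position: [0.4406, 0.0091, -0.0111]
tcp_rot: [[-1.0, -0.0, 0.001], [-0.0, 1.0, -0.0], [-0.001, -0.0, -1.0]]
force: [-1.6, 0.6, 13.9]
opening: 0.136
grasp_force: 30.0
```

Contact came exactly at the predicted height. I'll ease off 1 mm, release, and rise.

Emit:
step_hand(
  ticks=[
    [[0, 0, -0.001], [0, 0, 0], 0],
    [[0, 0, -0.0012], [0, 0, 0], 0.25],
    [[0, 0, -0.0012], [0, 0, 0], 0.4],
    [[0, 0, -0.0012], [0, 0, 0], 0.5],
    [[0, 0, -0.0012], [0, 0, 0], 0.6],
    [[0, 0, -0.01], [0, 0, 0], 0.6],
    [[0, 0, -0.03], [0, 0, 0], 0.6],
    [[0, 0, -0.06], [0, 0, 0], 1],
    [[0, 0, -0.1], [0, 0, 0], 1],
    [[0, 0, -0.14], [0, 0, 0], 1],
    [[0, 0, -0.18], [0, 0, 0], 1],
    [[0, 0, -0.18], [0, 0, 0], 1],
    [[0, 0, -0.18], [0, 0, 0], 1],
  ],
)

```text
time_s: 15.9
position: [0.4409, 0.0091, 0.1688]
tcp_rot: [[-1.0, -0.0, 0.003], [-0.0, 1.0, -0.001], [-0.003, -0.001, -1.0]]
force: [0.4, -0.5, -1.1]
opening: 0.98
grasp_force: 0.0
```

Run:
```python
from h import *
# stand pick: fingers close along stand x. stand yaw -13.5 -> stand x at -13.5; tool y there => "yaw"=-103.5 or 76.5
delta((.6078,.2002,.20),76.5);delta((.6078,.2002,.20),-103.5)
print(bot.read_state()["joint_positions"].round(1))
cv2.imwrite("pics/m2.png",C["scene"]["color"][...,::-1])
cv2.imwrite("pics/m2t.png",C["top"]["color"][...,::-1])
```

```text
shift [-0.1671  0.1911 -0.0309] turn [ -0.13   0.11 -76.48] t 15.9 pos [0.4409 0.0091 0.1688] F [ 0.43 -0.53 -1.06] op 0.98 g 0.0
shift [-0.1671  0.1911 -0.0309] turn [  0.11   0.14 103.52] t 15.9 pos [0.4409 0.0091 0.1688] F [ 0.43 -0.53 -1.06] op 0.98 g 0.0
[ -13.4   17.7  108.8    0.    53.4 -103.4]
```

Emit:
step_hand(
  ticks=[
    [[-0.02, 0.02, 0], [0, 0, 8], 1],
    [[-0.04, 0.04, 0], [0, 0, 16], 1],
    [[-0.055, 0.06, 0], [0, 0, 24], 1],
    [[-0.07, 0.08, 0], [0, 0, 32], 1],
    [[-0.085, 0.1, 0], [0, 0, 40], 1],
    [[-0.1, 0.12, 0], [0, 0, 48], 1],
    [[-0.115, 0.135, 0], [0, 0, 56], 1],
    [[-0.13, 0.15, 0], [0, 0, 64], 1],
    [[-0.145, 0.165, 0], [0, 0, 72], 1],
    [[-0.155, 0.18, 0], [0, 0, 80], 1],
    [[-0.167, 0.191, 0], [0, 0, 88], 1],
    [[-0.167, 0.191, 0], [0, 0, 96], 1],
    [[-0.167, 0.191, 0], [0, 0, 103.5], 1],
    [[-0.167, 0.191, 0], [0, 0, 103.5], 1],
    [[-0.167, 0.191, 0], [0, 0, 103.5], 1],
    [[-0.167, 0.191, 0], [0, 0, 103.5], 1],
    [[-0.167, 0.191, 0], [0, 0, 103.5], 1],
  ],
)

```text
time_s: 17.7
position: [0.6073, 0.1999, 0.1672]
tcp_rot: [[0.232, 0.973, -0.001], [0.973, -0.232, -0.0], [-0.0, -0.001, -1.0]]
force: [0.3, 0.4, -0.1]
opening: 0.999
grasp_force: 0.0
```

Run:
```python
from h import *
# real tip wanted so that the grasp point is 110 mm over the pick's tip: 0.116-0.019 real -> reported -0.031
delta((.6078,.2002,.066),-103.5)
cv2.imwrite("pics/p1.png",C["scene"]["color"][...,::-1])
```

```text
shift [0.0004 0.0005 0.1012] turn [-0.04  0.02  0.07] t 17.7 pos [0.6073 0.1999 0.1672] F [ 0.27  0.36 -0.13] op 0.999 g 0.0
```

Emit:
step_hand(
  ticks=[
    [[0.0004, 0.0005, 0.03], [0, 0, 0], 1],
    [[0.0004, 0.0005, 0.06], [0, 0, 0], 1],
    [[0.0004, 0.0005, 0.085], [0, 0, 0], 1],
    [[0.0004, 0.0005, 0.101], [0, 0, 0], 0.7],
    [[0.0004, 0.0005, 0.101], [0, 0, 0], 0.5],
    [[0.0004, 0.0005, 0.101], [0, 0, 0], 0.35],
    [[0.0004, 0.0005, 0.101], [0, 0, 0], 0.25],
    [[0.0004, 0.0005, 0.101], [0, 0, 0], 0],
    [[0.0004, 0.0005, 0.101], [0, 0, 0], 0],
    [[0.0004, 0.0005, 0.101], [0, 0, 0], 0],
    [[0.0004, 0.0005, 0.101], [0, 0, 0], 0],
    [[0.0004, 0.0005, 0.101], [0, 0, 0], 0],
    [[0.0004, 0.0005, 0.101], [0, 0, 0], 0],
    [[0.0004, 0.0005, 0.101], [0, 0, 0], 0],
  ],
)

```text
time_s: 19.15
position: [0.6082, 0.2004, 0.0667]
tcp_rot: [[0.233, 0.972, 0.0], [0.972, -0.233, 0.0], [0.0, 0.0, -1.0]]
force: [-0.2, 0.2, 0.3]
opening: 0.229
grasp_force: 30.0
```

An opening of 0.229 is 20 mm, but the handle is 16 mm, so the pads are catching the flank of the ball. I'll open slightly, go down 8 mm, and re-close.

Emit:
step_hand(
  ticks=[
    [[0, 0, 0], [0, 0, 0], 0.5],
    [[0, 0, 0], [0, 0, 0], 0.5],
    [[0, 0, 0], [0, 0, 0], 0.5],
    [[0, 0, 0.003], [0, 0, 0], 0.5],
    [[0, 0, 0.006], [0, 0, 0], 0.5],
    [[0, 0, 0.008], [0, 0, 0], 0.5],
    [[0, 0, 0.008], [0, 0, 0], 0.3],
    [[0, 0, 0.008], [0, 0, 0], 0],
    [[0, 0, 0.008], [0, 0, 0], 0],
    [[0, 0, 0.008], [0, 0, 0], 0],
    [[0, 0, 0.008], [0, 0, 0], 0],
    [[0, 0, 0.008], [0, 0, 0], 0],
    [[0, 0, 0.008], [0, 0, 0], 0],
  ],
)

```text
time_s: 20.45
position: [0.6082, 0.2004, 0.0587]
tcp_rot: [[0.233, 0.972, 0.0], [0.972, -0.233, -0.0], [0.0, 0.0, -1.0]]
force: [1.9, -0.5, -0.4]
opening: 0.22
grasp_force: 29.9
```

Run:
```python
from h import *
I=C["scene"]["color"][...,::-1];cv2.imwrite("pics/p2.png",cv2.resize(I[200:330,330:450],(720,600) if 0 else (553,600),interpolation=2))
```

```text
(no output)
```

I'll use the last view for a composite: the grasp on the left, and the uncovered well from both cameras on the right.

Run:
```python
import cv2,numpy as np
def g(a,k,w,h,st):
    b=cv2.resize(a,(w,h),interpolation=cv2.INTER_CUBIC)
    for i in range(0,a.shape[1],10): cv2.line(b,(int(i*k),0),(int(i*k),6),(0,255,255),1)
    for i in range(0,a.shape[0],10): cv2.line(b,(0,int(i*k)),(6,int(i*k)),(0,255,255),1)
    return b
from rig import bot
I=bot.capture("scene")["color"][...,::-1];T=bot.capture("top")["color"][...,::-1];cv2.imwrite("pics/p2s.png",I);cv2.imwrite("pics/p2t.png",T)
L=np.vstack([g(I[230:310,345:425],5,400,400,0),g(I[235:285,310:410],4,400,200,0)])
R=np.vstack([g(I[165:215,215:265],6,300,300,0),g(T[220:270,405:455],6,300,300,0)])
P=np.zeros((600,100,3),np.uint8);P[:,:]=0
P[:300]=g(T[255:315,305:325],5,100,300,0)
cv2.imwrite("pics/comp.png",np.hstack([L,R,P]))
```

```text
(no output)
```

View pics/comp.png

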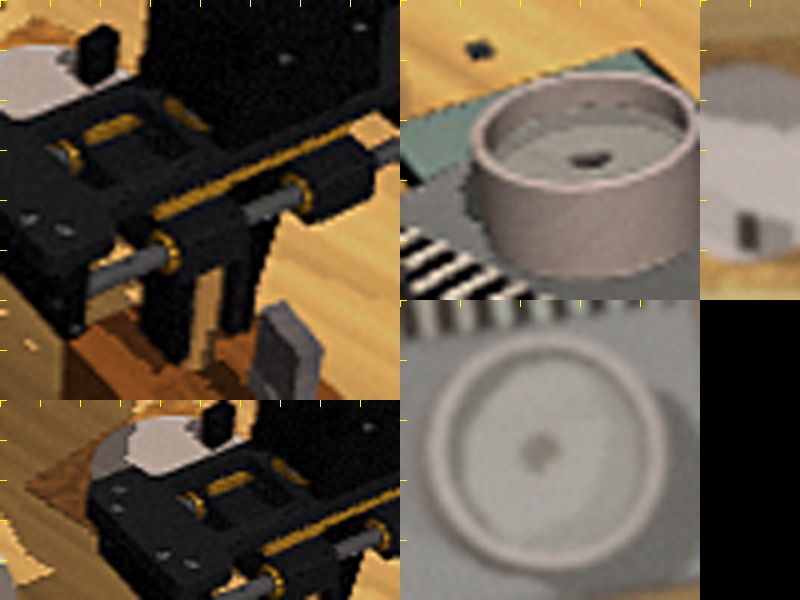

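The composite shows almost the whole handle visible below the finger carriers, with the tips only about 4 mm above the stand. So I'm too low: the ball sits between the finger roots, and the tool offset is nearer 26 mm. The hole is visible at (590,158) in the scene crop and (540,452) in the top crop. The lid lies on the mat, lug up. I'll open and re-grip higher.

Emit:
step_hand(
  ticks=[
    [[0, 0, 0], [0, 0, 0], 0.5],
    [[0, 0, 0], [0, 0, 0], 0.5],
    [[0, 0, 0], [0, 0, 0], 0.5],
    [[0, 0, -0.006], [0, 0, 0], 0.5],
    [[0, 0, -0.012], [0, 0, 0], 0.5],
    [[0, 0, -0.015], [0, 0, 0], 0.5],
    [[0, 0, -0.015], [0, 0, 0], 0.3],
    [[0, 0, -0.015], [0, 0, 0], 0],
    [[0, 0, -0.015], [0, 0, 0], 0],
    [[0, 0, -0.015], [0, 0, 0], 0],
    [[0, 0, -0.015], [0, 0, 0], 0],
    [[0, 0, -0.015], [0, 0, 0], 0],
    [[0, 0, -0.015], [0, 0, 0], 0],
  ],
)

```text
time_s: 21.9
position: [0.608, 0.2003, 0.0735]
tcp_rot: [[0.233, 0.972, -0.0], [0.972, -0.233, -0.0], [-0.0, -0.0, -1.0]]
force: [1.1, -0.3, 0.2]
opening: 0.227
grasp_force: 29.6
```

Run:
```python
from h import *
C["scene"];s=lambda X,Y:(215+(X-400+.5)/6-.5,165+(Y+.5)/6-.5)
t=lambda X,Y:(405+(X-400+.5)/6-.5,220+(Y-300+.5)/6-.5)
print("hole",tri(s(590,158),t(540,452)),onz("scene",*s(590,158),.1),onz("top",*t(540,452),.1))
# rim (z .115) outer extremes in the top crop 426..667, 335..570 ; inner plate
print("well top",onz("top",*t(546,452),.115))
print("mat",onz("top",314,288,.004))
```

```text
hole (array([ 0.5691, -0.2746,  0.1003]), 'gap', np.float64(0.0024)) [ 0.5682 -0.2739  0.1   ] [ 0.5701 -0.2755  0.1   ]
well top [ 0.5684 -0.2747  0.115 ]
mat [0.4755 0.0076 0.004 ]
```

Still 0.227 at a third height, with a steady 30 N two-sided grip and almost no side force, so I'll accept it. I'll lift and check with image code how the pick hangs.

Emit:
step_hand(
  ticks=[
    [[0, 0, -0.005], [0, 0, 0], 0],
    [[0, 0, -0.015], [0, 0, 0], 0],
    [[0, 0, -0.03], [0, 0, 0], 0],
    [[0, 0, -0.05], [0, 0, 0], 0],
    [[0, 0, -0.07], [0, 0, 0], 0],
    [[0, 0, -0.09], [0, 0, 0], 0],
    [[0, 0, -0.11], [0, 0, 0], 0],
    [[0, 0, -0.12], [0, 0, 0], 0],
    [[0, 0, -0.12], [0, 0, 0], 0],
    [[0, 0, -0.12], [0, 0, 0], 0],
    [[0, 0, -0.12], [0, 0, 0], 0],
  ],
)

```text
time_s: 23.1
position: [0.6072, 0.2002, 0.1925]
tcp_rot: [[0.233, 0.972, -0.002], [0.972, -0.233, -0.0], [-0.001, -0.002, -1.0]]
force: [0.7, -0.5, -0.6]
opening: 0.224
grasp_force: 29.6
```

Run:
```python
from h import *
s=bot.read_state()
for n in("scene","top"): cv2.imwrite(f"pics/l_{n}.png",C[n]["color"][...,::-1])
# expected pick axis: tip real z = 0 + lifted .12+.006(stand bottom of shaft z=.006)
p=s["position"];print(p)
P=np.array([[p[0],p[1],.006+.12+h] for h in(0,.02,.04,.06,.074,.09,.11,.138)])
q=proj("scene",P);print(np.round(q,1).tolist())
im=C["scene"]["color"].astype(int)
for (u,v) in q: 
    v=int(round(v));u=int(round(u));print(v,u-8," ".join("%d,%d,%d"%tuple(im[v,k]) for k in range(u-8,u+9)))
```

```text
[0.60723667 0.20019481 0.19251653]
[[384.8, 282.9], [385.7, 274.8], [386.5, 266.4], [387.4, 257.7], [388.1, 251.5], [388.8, 244.3], [389.8, 234.9], [391.1, 221.3]]
283 377 203,154,85 204,156,85 205,155,86 206,155,86 212,162,87 213,162,92 223,168,91 124,99,71 92,96,97 105,108,111 150,118,79 208,159,84 216,166,93 211,164,92 210,161,90 203,155,86 206,156,90
275 378 209,156,87 205,154,85 206,155,87 208,158,89 213,162,91 223,171,95 192,146,81 108,92,73 100,99,98 109,109,111 194,146,88 205,153,80 199,148,83 193,143,80 194,143,78 193,144,80 193,140,78
266 379 155,116,64 174,132,69 198,149,84 208,157,87 215,162,92 224,170,92 161,120,67 89,80,71 103,103,98 104,104,106 200,152,91 218,167,90 212,169,93 213,178,103 211,177,102 211,176,100 211,174,99
258 379 183,118,54 189,122,59 180,116,59 173,115,56 179,118,54 192,125,56 202,131,59 112,76,42 76,74,73 110,110,105 99,94,92 189,143,83 205,155,82 209,163,89 213,167,92 213,167,93 213,166,92
252 380 172,110,51 173,112,52 177,114,53 185,123,56 146,93,45 92,63,32 101,70,34 119,85,41 138,98,50 140,97,48 144,99,47 139,96,47 121,80,40 160,114,58 201,151,85 210,161,91 202,154,84
244 381 214,165,90 237,180,100 129,91,48 1,0,1 0,0,0 0,0,0 0,2,8 48,36,25 125,88,43 147,105,56 146,102,49 142,98,49 131,91,49 157,112,60 190,142,78 197,147,83 189,140,78
235 382 0,1,0 0,0,0 3,3,8 3,2,2 2,6,1 10,9,13 5,9,5 20,16,11 127,86,43 148,103,52 150,104,52 147,103,51 155,107,54 66,45,24 5,7,8 1,7,6 10,12,9
221 383 0,1,0 9,10,10 9,10,10 3,2,3 19,19,21 13,12,15 0,1,0 0,0,7 208,145,70 230,168,87 223,165,85 211,153,79 201,146,76 197,141,74 193,136,70 88,59,29 0,0,6
```

The pick hangs vertical; the shaft is at the predicted pixels within 0.6 px. Its tip is 66.5 mm below the reported TCP. I'll carry it over the well.

Emit:
step_hand(
  ticks=[
    [[0, 0, -0.03], [0, 0, 0], 0],
    [[-0.03, 0.005, -0.055], [0, 0, 0], 0],
    [[-0.07, 0.011, -0.055], [0, 0, 0], 0],
    [[-0.11, 0.017, -0.055], [0, 0, 0], 0],
    [[-0.15, 0.023, -0.055], [0, 0, 0], 0],
    [[-0.19, 0.03, -0.055], [0, 0, 0], 0],
    [[-0.23, 0.036, -0.055], [0, 0, 0], 0],
    [[-0.27, 0.042, -0.055], [0, 0, 0], 0],
    [[-0.31, 0.048, -0.055], [0, 0, 0], 0],
    [[-0.35, 0.055, -0.055], [0, 0, 0], 0],
    [[-0.39, 0.061, -0.055], [0, 0, 0], 0],
    [[-0.43, 0.067, -0.055], [0, 0, 0], 0],
    [[-0.455, 0.071, -0.055], [0, 0, 0], 0],
    [[-0.4706, 0.0735, -0.055], [0, 0, 0], 0],
    [[-0.4706, 0.0735, -0.055], [0, 0, 0], 0],
    [[-0.4706, 0.0735, -0.055], [0, 0, 0], 0],
    [[-0.4706, 0.0735, -0.055], [0, 0, 0], 0],
    [[-0.4706, 0.0735, -0.055], [0, 0, 0], 0],
  ],
)

```text
time_s: 25.0
position: [0.5701, -0.2727, 0.2487]
tcp_rot: [[0.231, 0.973, -0.0], [0.973, -0.231, 0.0], [0.0, -0.0, -1.0]]
force: [0.2, 0.2, 0.7]
opening: 0.225
grasp_force: 29.6
```

Run:
```python
from h import *
delta((.569,-.2748,.1815),-103.5)
```

```text
shift [-0.0023 -0.0006  0.0672] turn [-0.01 -0.03  0.13] t 25.0 pos [ 0.5701 -0.2727  0.2487] F [0.24 0.16 0.73] op 0.225 g 29.6
```

Emit:
step_hand(
  ticks=[
    [[-0.0023, -0.0006, 0.02], [0, 0, 0], 0],
    [[-0.0023, -0.0006, 0.045], [0, 0, 0], 0],
    [[-0.0023, -0.0006, 0.063], [0, 0, 0], 0],
    [[-0.0023, -0.0006, 0.067], [0, 0, 0], 0],
    [[-0.0023, -0.0006, 0.067], [0, 0, 0], 0],
    [[-0.0023, -0.0006, 0.067], [0, 0, 0], 0],
    [[-0.0023, -0.0006, 0.067], [0, 0, 0], 0],
  ],
)

```text
time_s: 25.7
position: [0.5697, -0.2768, 0.1831]
tcp_rot: [[0.233, 0.973, 0.002], [0.973, -0.233, -0.002], [-0.001, 0.003, -1.0]]
force: [-0.5, 0.3, -0.7]
opening: 0.228
grasp_force: 29.6
```

Run:
```python
from h import *
delta((.569,-.2748,.165),-103.5)
p=bot.read_state()["position"]
im=C["scene"]["color"].astype(int);cv2.imwrite("pics/w_s.png",im[...,::-1].astype(np.uint8))
print(proj("scene",[[p[0],p[1],.115],[p[0],p[1],.1],[p[0],p[1],.15]]))
for v in range(170,198,1): print(v," ".join("%3d"%im[v,k,0] for k in range(234,260)))
```

```text
shift [ 0.0018 -0.0012  0.0181] turn [0.14 0.06 0.03] t 25.7 pos [ 0.5697 -0.2768  0.1831] F [-0.45  0.28 -0.68] op 0.228 g 29.6
[[244.35537326 185.51784412]
 [245.05190526 190.70116128]
 [242.6885519  173.09087485]]
170 131 132 121 115 115 118 122 102  93 108 112 120 113 108 111 172 210 199 200 197 200 202 198 198 196 192
171 116 115 118 118 119 119 122  98  85 107 103 105 119 116 107 106 174 210 204 202 199 199 200 200 199 198
172 125 124 121 120 119 117 121 103  92 109 105 110 122 115 117 111 114 175 215 215 217 210 206 200 200 200
173 124 123 124 121 120 119 120 118 111 110  98 100 123 119 123 123 114  99 138 125  61 118 191 209 202 200
174 120 124 124 126 126 127 121 124 106  98 101 108 125 127 102  96 105  93 100 101  67  14 114 196 210 198
175 120 121 123 122 125 126 125 124 107 102 106 102  97  87 102  93  98  98  97 101 103  72  20 114 196 214
176 116 118 119 123 122 129 129 109  84  99  98
[... 1628 characters left out ...]
  61  52  54 116 147 140 145 139 134 138 136 139 168
192 138 137 138 139 141 136 135 133 139 109  66  56  46  30  73 128 150 142 139 140 138 139 135 168 185 172
193 141 136 140 140 141 140 140 136 138 139 146 132 141 154 147 143 141 137 136 132 142 172 187 181 142 117
194 178 160 145 134 130 134 136 135 135 138 135 138 123 110 127 131 136 150 174 190 186 156 135 123 121 119
195 137 163 184 185 189 175 164 161 151 146 149 162 150 148 163 183 195 183 169 139 127 127 128 124 126 115
196  95 101 110 118 135 152 157 172 180 179 179 174 166 166 149 135 133 129 130 131 131 132 131 125 124 116
197 100 105 106 110 115 119 123 123 127 124 127 128 134 132 136 136 134 134 127 132 131 131 126 128 124 118
```

In the picture numbers the shaft end is at (244.5,186), matching the prediction, and the hole is at (246.3,191.2). I'll make a small correction and go down through the plate to just above the button.

Emit:
step_hand(
  ticks=[
    [[0.0022, -0.0017, 0], [0, 0, 0], 0],
    [[0.0022, -0.0017, 0], [0, 0, 0], 0],
    [[0.0022, -0.0017, 0.004], [0, 0, 0], 0],
    [[0.0022, -0.0017, 0.01], [0, 0, 0], 0],
    [[0.0022, -0.0017, 0.015], [0, 0, 0], 0],
    [[0.0022, -0.0017, 0.02], [0, 0, 0], 0],
    [[0.0022, -0.0017, 0.02], [0, 0, 0], 0],
    [[0.0022, -0.0017, 0.02], [0, 0, 0], 0],
    [[0.0022, -0.0017, 0.02], [0, 0, 0], 0],
  ],
)

```text
time_s: 26.65
position: [0.5678, -0.2741, 0.1618]
tcp_rot: [[0.233, 0.972, 0.0], [0.972, -0.233, -0.0], [-0.0, 0.0, -1.0]]
force: [0.9, 0.3, -1.4]
opening: 0.222
grasp_force: 29.6
```

Run:
```python
from h import *
delta((.5686,-.2743,.1465),-103.5)
im=C["scene"]["color"].astype(int)
for v in range(176,196,1): print(v," ".join("%3d"%im[v,k,0] for k in range(236,256)))
```

```text
shift [-0.      0.0008  0.0153] turn [0.02 0.01 0.01] t 26.65 pos [ 0.5678 -0.2741  0.1618] F [ 0.92  0.3  -1.45] op 0.222 g 29.6
176 118 123 124 134 130 113 103  82  71 112 106 106 112 110 108 101  95  95  97  96
177 119 126  94  75  81  67  97 119 124 106 126 158 176 175 182 186 184 189 177 151
178  86 123 103  88  80  72  69 104 118 104  93 103 130 124 125 124 118 119 130 154
179 175 174 129  58  66  69  55 101 112  98  99 108 127 124 118 118 117 113 111 105
180 123 124 134  99  57  63 100 134 113 102 109 117 126 123 124 124 125 118 113 109
181 112 121 123 135 103  58 103 138 104  94 103 113 127 132 127 124 120 118 111 104
182 115 120 128 132 103  58 105 139 111 101 117 129 132 130 127 107 102 111 106 105
183 122 121 127 126 103  49  54 110 116  92 107 114 120 114 119 117 117 120 126 110
184 117 112 114 124 120  92  39  96 114 100 103 100 107 120 112 116 115 117 119 116
185 134 130 118 123 124 124  90  4
[... 189 characters left out ...]
 145 145 143 144 141 142 139
188 117 134 145 142 143 141 150 110  65  70  97 105 126 146 142 140 141 140 141 138
189 140 141 139 145 144 140 145 148 139  99  90 108 126 148 145 142 141 141 142 144
190 133 135 135 141 142 141 146 144 134  90  84 106  94 100 126 145 140 141 136 139
191 140 137 135 134 135 138 131 100  81  60  82 111  69  55 116 145 143 143 137 138
192 138 139 139 137 133 136 138 109  65  45  70 104  88 121 148 140 138 142 140 137
193 138 138 141 138 140 139 138 138 146 132 137 133 116 134 140 137 136 130 139 173
194 141 134 135 136 138 135 139 136 137 135 138 123 106 110 126 155 173 187 184 160
195 185 186 187 177 162 157 155 148 153 163 169 186 178 173 183 183 167 145 127 127
```

The shaft (columns 245–248) drops centrally into the hole (243.5–249.5) with no contact force. Now I'll press.

Emit:
step_hand(
  ticks=[
    [[0, 0.0005, 0.006], [0, 0, 0], 0],
    [[0, 0.0005, 0.012], [0, 0, 0], 0],
    [[0, 0.0005, 0.015], [0, 0, 0], 0],
    [[0, 0.0005, 0.015], [0, 0, 0], 0],
    [[0, 0.0005, 0.015], [0, 0, 0], 0],
  ],
)

```text
time_s: 27.2
position: [0.5681, -0.274, 0.1464]
tcp_rot: [[0.233, 0.972, -0.0], [0.972, -0.233, 0.0], [0.0, -0.0, -1.0]]
force: [0.2, -0.3, -1.4]
opening: 0.223
grasp_force: 29.6
```

Emit:
step_hand(
  ticks=[
    [[0, 0, 0.002], [0, 0, 0], 0],
    [[0, 0, 0.004], [0, 0, 0], 0],
    [[0, 0, 0.005], [0, 0, 0], 0],
    [[0, 0, 0.005], [0, 0, 0], 0],
    [[0, 0, 0.005], [0, 0, 0], 0],
  ],
)

```text
time_s: 27.7
position: [0.5685, -0.2744, 0.1421]
tcp_rot: [[0.233, 0.972, 0.001], [0.972, -0.233, -0.001], [-0.0, 0.001, -1.0]]
force: [-0.2, -0.4, 2.9]
opening: 0.223
grasp_force: 29.9
```

Emit:
step_hand(
  ticks=[
    [[0, 0, 0.0015], [0, 0, 0], 0],
    [[0, 0, 0.003], [0, 0, 0], 0],
    [[0, 0, 0.003], [0, 0, 0], 0],
    [[0, 0, 0.003], [0, 0, 0], 0],
    [[0, 0, 0.003], [0, 0, 0], 0],
  ],
)

```text
time_s: 28.2
position: [0.5686, -0.2744, 0.1391]
tcp_rot: [[0.233, 0.972, 0.001], [0.972, -0.233, -0.001], [-0.001, 0.001, -1.0]]
force: [-0.5, 0.8, 6.1]
opening: 0.223
grasp_force: 30.0
```

Emit:
step_hand(
  ticks=[
    [[0, 0, 0.001], [0, 0, 0], 0],
    [[0, 0, 0.001], [0, 0, 0], 0],
    [[0, 0, 0.001], [0, 0, 0], 0],
    [[0, 0, 0.001], [0, 0, 0], 0],
  ],
)

```text
time_s: 28.6
position: [0.569, -0.2748, 0.139]
tcp_rot: [[0.233, 0.972, 0.002], [0.972, -0.233, -0.002], [-0.001, 0.003, -1.0]]
force: [-0.2, -0.2, 7.1]
opening: 0.224
grasp_force: 30.3
```

Emit:
step_hand(
  ticks=[
    [[0, 0, 0.001], [0, 0, 0], 0],
    [[0, 0, 0.001], [0, 0, 0], 0],
    [[0, 0, 0.001], [0, 0, 0], 0],
    [[0, 0, 0.001], [0, 0, 0], 0],
  ],
)

```text
time_s: 29.0
position: [0.5694, -0.2752, 0.1388]
tcp_rot: [[0.233, 0.972, 0.003], [0.972, -0.233, -0.003], [-0.002, 0.004, -1.0]]
force: [-0.2, 0.3, 11.2]
opening: 0.225
grasp_force: 30.5
```

The TCP has stalled at the predicted height while the force rises to 11 N, so the button is on its stop. I'll check steadiness and the lid's place on the mat before handing in.

Run:
```python
from fit import *
for i in range(6): bot.capture("top")
s=bot.read_state();print(s["time_s"],s["position"].round(4),s["force"].round(1))
im=C["top"]["color"].astype(int);d=im[...,0]-im[...,2]
m=((d<45)&(d>-20)).astype(np.uint8);m[:250]=0;m[325:]=0;m[:,:275]=0;m[:,355:]=0
n,l,st,ce=cv2.connectedComponentsWithStats(m);k=1+np.argmax(st[1:,4]);print(st[k],ce[k],onz("top",*ce[k],.013))
print(proj("top",[[.478,.0095,.015],[.441,.008,.04],[.427,.0095,.015],[.529,.0095,.015],[.478,.0605,.015],[.478,-.0415,.015]]).round(1).tolist())
b=(im.sum(2)<130);b[:250]=0;b[325:]=0;b[:,:275]=0;b[:,355:]=0;print("lug px",np.argwhere(b).mean(0)[::-1],b.sum())
```

```text
29.3 [ 0.5694 -0.2752  0.1389] [-0.1 -0.2 11.2]
[ 286  268   69   57 2645] [320.09149338 301.02759924] [ 0.4413 -0.0074  0.013 ]
[[313.2, 286.9], [314.0, 301.2], [313.7, 306.8], [312.7, 267.2], [293.5, 287.5], [332.9, 286.4]]
lug px [nan nan] 0<stdin>:8: RuntimeWarning: Mean of empty slice.
  ret = um.true_divide(
```

Run:
```python
from fit import *
for nm,n in(("p2t","top"),("now","top"),("now","scene")):
    im=(cv2.imread("pics/p2t.png")[...,::-1] if nm=="p2t" else C[n]["color"]).astype(int);d=im[...,0]-im[...,2]
    if n=="top":
        print(nm,n);
        for v in range(260,318,4): print(v,"".join("L" if d[v,u]<40 and im[v,u,0]>110 else "s" if d[v,u]<40 and im[v,u,0]>60 else "#" if im[v,u,0]<60 else "." for u in range(284,346)))
    else:
        print("scene lid pts",proj("scene",[[.478,.0095,.015],[.441,.008,.04],[.427,.0095,.015],[.529,.0095,.015],[.478,.0605,.015],[.478,-.0415,.015]]).round(1).tolist())
        for v in range(226,286,3): print(v,"".join("L" if d[v,u]<40 and im[v,u,0]>110 else "s" if d[v,u]<40 and im[v,u,0]>60 else "#" if im[v,u,0]<60 else "." for u in range(312,396)))
```

```text
p2t top
260 ..............................................................
264 ..............................................................
268 ........................LLLLLLLLLLL...........................
272 .................LLLLLLLLLLLLLLLLLLLLLLLLL....................
276 ..............LLLLLLLLLLLLLLLLLLLLLLLLLLLLLLLL................
280 ............LLLLLLLLLLLLLLLLLLLLLLLLLLLLLLLLLLLLL.............
284 ...........LLLLLLLLLLLLLLLLLLLLLLLLLLLLLLLLLLLLLLL............
288 ...........LLLLLLLLLLLLLLLLLLLLLLLLLLLLLLLLLLLLLLL............
292 ...........LLLLLLLLLLLLLLLLLLLLLLLLLLLLLLLLLLLLLL.............
296 .............LLLLLLLLLLLLLLLLLLLLLLLLLLLLLLLLLLL..............
300 ................LLLLLLLLLLLLLs#ssLLLLLLLLLLLL.................
304 ....................LLLLLLLLLssssLLLLLLL......................
308 ..............................................................
312 ..............................................................
316 ..............................................................
now top
260 ..............................................................
264 ........
[... 2116 characters left out ...]
..................#ssLLLLLLLLLLLLLLLLLLLLLLLLLLLLLLL.........................
265 ..............................#ssssLLLLLLLLLLLLLLLLLLss.............................
268 ....................................................................................
271 ....................................................................................
274 ....................................................................................
277 ....................................................................................
280 L...................................................................................
283 LL..................................................................................
```

The lid lies flat on the mat, lug up, and well inside its edges; the button is held on its stop at 11 N, steady. Handing in.

```bash
python3 -c "
from rig import bot
print(bot.hand_in())"
```

```text
the job is handed in; nothing more can be done
None
```

The job is handed in at about 29 s of the 61 s: the lid was tipped to about 24° with its far edge on the rim and now lies flat, lug up, on the mat, and the pick is still gripped through the hole, holding the button on its stop at about 11 N; I did not re-check the bystander objects before handing in.

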